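Seal the PCR strip with the cap press

TASK

The blue-capped tube strip in the aluminium block is not sealed yet. Lift the clear cover off the block and set it right way up on the white bench pad, then take the orange cap press from its stand and, starting at one end of the blue strip, slide its nose slowly along the row of caps in one unbroken pass, not lifting it off until all eight caps are pushed fully home. Stand the cap press back in its stand, press the caps with nothing but the tool, and leave the other things on the bench where they are.

Things in the scene. Friction and masses are not known exactly. Their poses are not given: they have to be found in the camera images.
- block: grey-based aluminium tube block with a 12 x 8 grid of small holes, fixed to the bench, with the clear cover over it at the start. Base flange 127 x 86 mm, 10 mm high; upper part 112 x 74 mm, top face 34 mm above the bench. Origin: centre of the underside; x along its long side, z up.
- strip: the unsealed strip of eight small tubes with blue caps, fixed in one of two columns of the block, along its short side. Origin: at the block's top face (34 mm above the bench), middle of the strip; y along the row, z up. Cap centres (cap1..cap8): x = 0, y = -31.5 to 31.5 mm in steps of 9 mm. Cap tops, 7.6 mm wide with bevelled edges: 9.6 mm above the origin when proud, 6.1 mm when home.
- sealed_strip: a second strip with white caps that is already sealed, fixed in the block's other column; only a bystander. Origin and axes as for the blue strip.
- cap1 (a joint): how far blue cap 1 (counted along the strip's +y) is pressed in, m: 0 = 3.5 mm proud, 0.0035 = fully home. Needs about 2 N and stays where it is left.
- cap2 (a joint): how far blue cap 2 (counted along the strip's +y) is pressed in, m: 0 = 3.5 mm proud, 0.0035 = fully home. Needs about 2 N and stays where it is left.
- cap3 (a joint): how far blue cap 3 (counted along the strip's +y) is pressed in, m: 0 = 3.5 mm proud, 0.0035 = fully home. Needs about 2 N and stays where it is left.
- cap4 (a joint): how far blue cap 4 (counted along the strip's +y) is pressed in, m: 0 = 3.5 mm proud, 0.0035 = fully home. Needs about 2 N and stays where it is left.
- cap5 (a joint): how far blue cap 5 (counted along the strip's +y) is pressed in, m: 0 = 3.5 mm proud, 0.0035 = fully home. Needs about 2 N and stays where it is left.
- cap6 (a joint): how far blue cap 6 (counted along the strip's +y) is pressed in, m: 0 = 3.5 mm proud, 0.0035 = fully home. Needs about 2 N and stays where it is left.
- cap7 (a joint): how far blue cap 7 (counted along the strip's +y) is pressed in, m: 0 = 3.5 mm proud, 0.0035 = fully home. Needs about 2 N and stays where it is left.
- cap8 (a joint): how far blue cap 8 (counted along the strip's +y) is pressed in, m: 0 = 3.5 mm proud, 0.0035 = fully home. Needs about 2 N and stays where it is left.
- cover: clear cover, an upside-down open box 120 x 82 x 46 mm with 2.5 mm walls, standing on the block's flange with 1.5 to 4 mm play. On top a white grip bar: 52 mm long (along the cover's x), 14 mm wide, from 46 to 66 mm above the origin. Origin: centre of the lower rim; z up; 90 g. Raised by 40 mm it clears caps and block.
- pad: white bench pad with a thin blue border line, 180 (x) x 150 (y) mm, 2 mm thick, fixed flat on the bench, empty. Origin: centre of its underside.
- press: cap press: an upright hand stylus, 92 mm long, standing loose in its stand. Orange round handle 18 mm in diameter from 14 to 92 mm; smooth white nose of 20 mm diameter tapering to a flat of 7 mm diameter. Origin: middle of that flat at the lower end; z along the handle, upward; 60 g.
- stand: white tool stand with a black round foot of 60 mm, fixed to the bench, 36 mm high, 33 mm wide above the foot, with an open round bore of 24 mm. Origin: centre of the underside.
- stand_seat (a point): middle of the floor of the stand's bore, 6 mm above the bench: where the press's origin rests when it stands in the stand.
- timer: white lab timer lying loose, 64 x 66 x 18 mm; bystander. Origin: centre of the underside.
- tape: roll of white labelling tape lying flat, loose, 68 x 70 x 19 mm; bystander. Origin: centre of the underside.
- marker: blue marker pen lying loose, 117 mm long (along its y), 14 mm wide, 16 mm high; bystander. Origin: centre of the underside.
Not all that is in view belongs to the job. What is meant by the stand is not brown, and is the smaller of those in its own colour.

How it is judged (in metres and radians):
On the way, in this order (a step that is already met when the one before it is completed fails the run):
1. the cover stands right way up on the bench pad (horizontal distance between cover and pad below 0.06 m and height (world z) of cover below 0.008 m and angle between cover's own z axis and vertical below 0.1 rad and linear speed of cover below 0.02 m/s), for 0.2 s.
2. all eight blue caps are pushed home (value of joint each of cap1, cap2, cap3, cap4, cap5, cap6, cap7, cap8 above 0.002 m), for 0.2 s.
At the end, for the whole second after the job is handed in: All eight blue caps are home (each pressed at least 2.0 of its 3.5 mm), the cover rests right way up on the bench pad (its centre within 60 mm of the pad's centre), and the cap press stands at rest in its stand, nose down on the bore's floor (all of step 1 and all of step 2 and horizontal distance between press and stand_seat below 0.008 m and height (world z) of press below 0.012 m and angle between press's own z axis and vertical below 0.25 rad and linear speed of press below 0.02 m/s); the robot touches nothing.
It fails at once if the cap press is lifted more than 12 mm off the strip while only some of the blue caps are home (value of joint any of cap1, cap2, cap3, cap4, cap5, cap6, cap7, cap8 above 0.002 m and value of joint any of cap1, cap2, cap3, cap4, cap5, cap6, cap7, cap8 below 0.002 m and z of press in the frame of strip above 0.018 m).
It fails at once if the cap press rushes over the caps (faster than 0.1 m/s while touching the strip) (contact force between press and strip above 0.5 N and linear speed of press above 0.1 m/s).
It fails at once if the blue strip is pressed with the fingers (contact force between the fingers and strip above 1 N).
It fails at once if a bystander (timer, tape, marker) is shifted by more than 30 mm (distance of any of timer, tape, marker from where it was at the start of the episode above 0.03 m).
It also fails if it takes over 64 s, if anything falls off the work surface, if the arm or the gripper's body presses on something with over 40 N, if the wrist force passes 120 N, or if a joint passes its speed limit or range.

ROBOT

A 6-joint arm with a two-finger parallel gripper is mounted at the origin on a cart in front of the work surface, level with it; the furniture and walls round the work are solid. World frame = base frame: x ahead of the robot, y to its left, z up, the work surface at z = 0. Lengths are in mm, angles in rad, forces in N, time in s.
With the tool pointing down it reaches from about 350 to 950 mm from the base axis. Payload 17.4 kg.
Tool frame: the origin (TCP) lies midway between the tips of the shut fingers; the grasp point (between the pads) lies 19 mm behind it; z points along the fingers, y is the line along which they close (so a half turn about z gives the same grasp; the last joint's range is limited). The gripper opens to 93 mm and grips with 3 to 60 N. Pads are 15 mm wide; open, the fingers measure 128 mm over their backs; the gripper's body (75 mm by 188 mm) begins 65 mm behind the grasp point.
Start: joints at [1.113, 0.116, 1.442, -0, 1.584, -0.038], TCP at [275.123, 616.392, 218.646] pointing down, gripper open.
Joint ranges: [-2.83, 2.83], [-0.83, 2.19], [0.07, 2.5], [-1.14, 4.28], [0.01, 3], [-2.97, 2.97]. Speed limits (rad/s): [1.89, 1.89, 2.22, 3.14, 3.14, 3.14].

INTERFACE

Orientations are given as [roll, pitch, yaw] about the fixed x, y, z axes, in that order (R = Rz(yaw) Ry(pitch) Rx(roll)).
In Python, from workcell import ctrl gives the robot as it stands.
- The arm moves only by the tool apply_moves, never from a script. Its argument "increments" is text: rows parted by semicolons, each of 4 numbers parted by spaces: the shift along the tool's x, y, z in mm, then the turn about the tool's z in rad. In form: dx dy dz twist; .... A call has 1 to 10 rows; each row is the pose to reach, as a shift and turn from the pose commanded when the call began, along the tool's axes at that moment; what a row does not reach only later rows make up. A row lasts 1/12 s, in which the tool goes at most 41.7 mm and 7.16 degrees, less where a joint would pass 70% of its speed; a pose out of reach is approached as far as the arm can. A call with a gripper value outside its range is refused whole. "grip" is the opening, from 0 (shut) to 1 (fully open), set as the call begins (left out, the last holds). The fingers move at their own pace and stop on an object; the grip force is fixed at half the most. Time passes only in rows, so rows that repeat a pose let the fingers close. It gives the time, the measured TCP pose, the force, the opening and the grip force at its end, in the units of the state.
- ctrl.sense(): the state, without advancing time (a new reading comes with each control period).
- ctrl.snapshot(name): name is "scene" or "top" or "wrist"; returns a dict with "image" (384x512x3 uint8, red, green, blue), "camera_matrix" (3x3 intrinsics, pixels), "T" (4x4, takes a point from camera to world coordinates); the wrist camera has in their place "mount" (4x4, takes a point from camera to tool coordinates, whose origin is the TCP and whose axes are the flange's). Camera axes: x right, y up, looking along -z (the intrinsics and any distortion apply to the point x, -y, -z); pixel columns grow to the right and rows downward; lengths in mm; the calibration is good to about 2 mm. A picture is of the moment at which its call begins: read the wrist's pose just before it. There is no depth.
- ctrl.finish_job(): hands the job in; it is judged then, once.
Trained networks look in the newest picture that a camera, given by its name, has taken for a name from the list of things; names that differ only in an ending like _2 or _b are one class to them, and where a whole thing is asked for, a point or a joint stands for the part that bears it (a point fixed in the world has none). Each returns a list of dicts, best first, with "conf" (0 to 1); they miss things now and then, are a little off and sometimes report something else, mostly with a low value. They report only what shows in the picture. A call takes as long as a camera call. They do not tell look-alikes from the thing itself.
- ctrl.masks_of(camera, target): "pixels" (384x512 bool, what is visible of it) and "centre" ([row, column] in pixels, amid what is visible of it).
The state is a dict: "t": time; "joint_positions": joint angles; "qvel": joint speeds; "joint_torque": joint torques, N m; "tcp_pos": TCP position; "ee_rot": TCP orientation; "wrist_force": force on the tool from outside, world axes, zero at the start; "wrist_torque": the same for the moment, N m; "finger_gap": finger opening in mm; "gripper_force": force on a finger pad.
Only numpy, scipy, OpenCV 4.12 (cv2) and the standard library are available. Lean on these libraries where they do the work, as an engineer would, in place of code of your own. Each camera call takes 0.05 s, during which the arm holds its last target. There are 200 camera calls.

## Working session

There is one attempt and no reset: what is moved stays moved. The work goes in short steps, Python scripts to look and compute and a tool call to move; the robot and the scene stay as the last step left them, time stands still between calls to the robot, and variables do not carry over. Pictures are saved under pics/ and viewed, at most 13 in all, crops included, and the job is handed in when it is done.

Besides the shell and the picture viewer there is one more tool, called after "Request:" as name(argument=value, ...), one argument or row to a line, values as JSON. apply_moves: Moves the arm, as the interface text tells. Its arguments: {"type":"object","properties":{"increments":{"type":"string"},"grip":{"type":"number"}},"required":["increments"]}

```bash
mkdir -p pics; ls; cat > h.py <<'E'
import numpy as np, cv2
from workcell import ctrl
def snap(c):
    s=ctrl.sense(); d=ctrl.snapshot(c); 
    if c=='wrist':
        from scipy.spatial.transform import Rotation as R
        T=np.eye(4);T[:3,:3]=R.from_euler('xyz',s['ee_rot']).as_matrix();T[:3,3]=s['tcp_pos']
        d['T']=T@d['mount']
    return d
def ray(d,rc):
    K=d['camera_matrix'];u=np.array([rc[1],rc[0],1.]);v=np.linalg.inv(K)@u
    v=np.array([v[0],-v[1],-v[2]]);v=d['T'][:3,:3]@v
    return d['T'][:3,3],v/np.linalg.norm(v)
def atz(d,rc,z):
    o,v=ray(d,rc);return o+v*(z-o[2])/v[2]
def tri(a,b):
    (o,v),(p,w)=a,b
    st=np.linalg.lstsq(np.c_[v,-w],p-o,rcond=None)[0]
    x,y=o+v*st[0],p+w*st[1];return (x+y)/2,np.linalg.norm(x-y)
def proj(d,P):
    T=np.linalg.inv(d['T']);q=T[:3,:3]@np.array(P,float)+T[:3,3];q=np.array([q[0],-q[1],-q[2]])
    u=d['camera_matrix']@q;return np.round([u[1]/u[2],u[0]/u[2]],1)
E
python3 - <<'E'
from h import *
np.set_printoptions(precision=1,suppress=True)
print(ctrl.sense())
D={}
for c in ['scene','top']:
    D[c]=snap(c);cv2.imwrite(f'pics/{c}0.png',D[c]['image'][:,:,::-1])
    print(c,D[c]['T'],D[c]['camera_matrix'],[k for k in D[c]])
    for n in ['block','strip','sealed_strip','cover','pad','press','stand','timer','tape','marker']:
        for m in ctrl.masks_of(c,n)[:3]:
            r,k=np.nonzero(m['pixels']);print(c,n,round(m['conf'],2),np.array(m['centre']),r.min(),r.max(),k.min(),k.max(),len(r),atz(D[c],m['centre'],0))
E
```

```text
pics
{'t': 0.0, 'joint_positions': array([ 1.1,  0.1,  1.4, -0. ,  1.6, -0. ]), 'qvel': array([-0., -0.,  0., -0., -0., -0.]), 'joint_torque': array([  0. , -72.1, -62.3,   0.1,   0. ,  -0. ]), 'tcp_pos': array([275. , 616.2, 217.9]), 'ee_rot': array([-3.1, -0. ,  2.7]), 'wrist_force': array([ 0.5, -0. ,  0.2]), 'wrist_torque': array([-0., -0.,  0.]), 'gripper_force': 0.0, 'finger_gap': 92.94058775228822}
scene [[   0.8    0.3   -0.5   13.8]
 [  -0.6    0.4   -0.7 -508.4]
 [   0.     0.9    0.5  537.3]
 [   0.     0.     0.     1. ]] [[394.    0.  251.7]
 [  0.  394.  195.7]
 [  0.    0.    1. ]] ['image', 'camera_matrix', 'T']
scene block 0.52 [238.9 329.4] 229 250 317 341 370 [646.2  12.7   0. ]
scene block 0.45 [242.4 232.2] 223 247 210 265 213 [445.2 135.9   0. ]
scene cover 0.66 [221.5 237.5] 199 244 210 265 1730 [509.1 206.2   0. ]
scene pad 0.79 [199.8 179.8] 180 215 142 218 1595 [441.6 395.8   0. ]
scene press 0.68 [221.1 333.3] 206 233 326 338 250 [715.4  64.6   0. ]
scene stand 0.9 [240.1 331.8] 229 251 317 342 384 [647.2   5.8   0. ]
scene stand 0.59 [238.8 385.8] 221 250 
[... 596 characters left out ...]
_matrix', 'T']
top strip 0.38 [166.4 332.3] 163 174 325 335 82 [648.5 -13.4   0. ]
top cover 0.64 [222.4 258.2] 199 254 236 282 1612 [499.8 173.1   0. ]
top pad 0.73 [238.3 163.1] 203 275 134 193 4241 [453.1 413.3   0. ]
top pad 0.59 [173.4 326.3] 161 182 317 338 279 [630.    1.8   0. ]
top press 0.49 [165.5 331.6] 163 174 325 336 97 [650.8 -11.6   0. ]
top stand 0.94 [172.  218.8] 160 183 207 232 465 [626.4 277.9   0. ]
top stand 0.72 [125.  354.6] 113 141 341 370 668 [758.4 -69.9   0. ]
top timer 0.98 [152.1 273.8] 139 167 260 289 667 [681.9 137.8   0. ]
top tape 0.65 [151.  173.6] 135 162 151 177 409 [678.1 396.7   0. ]
top marker 0.73 [279.3 214.7] 273 279 191 237 221 [354.2 278.7   0. ]
```

```bash
python3 - <<'E'
import cv2
a=cv2.imread('pics/scene0.png');b=cv2.imread('pics/top0.png')
cv2.imwrite('pics/s1.png',cv2.resize(a[150:300,130:430],(800,400),interpolation=3))
cv2.imwrite('pics/t1.png',cv2.resize(b[100:300,120:400],(800,571),interpolation=3))
E
```

```text
(no output)
```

View pics/s1.png

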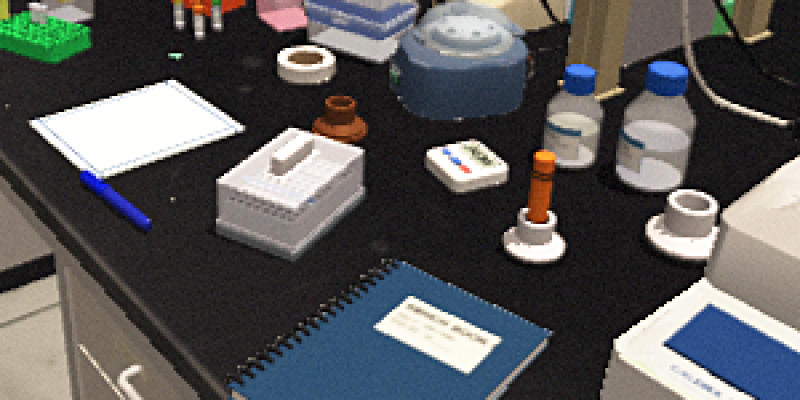

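View pics/t1.png

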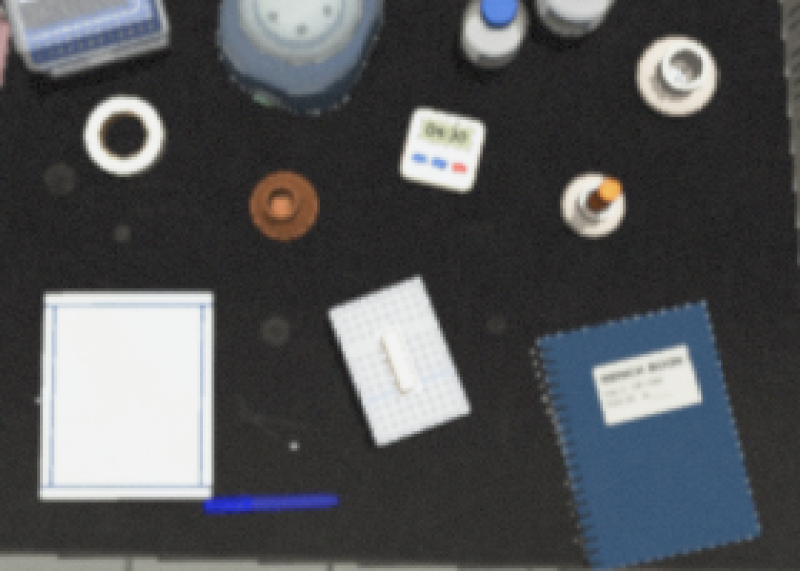

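Top view: the candidates are the brown stand (col 219, row 172), the small white stand holding the orange press (326, 173) and the large white stand (355, 125). I choose the small white one. The clear cover is at (259, 227), the pad at (163, 238) and the marker at (215, 277).

```bash
cat >> h.py <<'E'
from scipy.spatial.transform import Rotation as R
def go(P,yaw=None):
    "increments from measured pose to TCP P with tool-y axis along world yaw (mod pi)"
    s=ctrl.sense();M=R.from_euler('xyz',s['ee_rot']).as_matrix()
    d=M.T@(np.array(P,float)-s['tcp_pos']); tw=0
    if yaw is not None:
        cur=np.arctan2(M[1,1],M[0,1]); tw=-((yaw-cur+np.pi/2)%np.pi-np.pi/2)
    return np.round(d,1),round(tw,4)
E
python3 - <<'E'
from h import *
np.set_printoptions(precision=3,suppress=True)
s=ctrl.sense();print(s['ee_rot'],s['joint_positions'])
t=snap('top');c=snap('scene')
a=lambda p:np.array([100+p[1]/2.857,120+p[0]/2.857]); 
b=lambda p:np.array([150+p[1]/2.667,130+p[0]/2.667])
e1,e2=[atz(t,a(p),76) for p in [(385,333),(408,392)]]
print(e1,e2,np.linalg.norm(e1-e2),np.degrees(np.arctan2(*(e1-e2)[1::-1])))
print('bar tri',tri(ray(t,a((396,361))),ray(c,b((293,151)))))
print('pad',[atz(t,a(p),2) for p in [(44,292),(214,292),(213,498),(40,498)]])
print('press top tri',tri(ray(t,a((608,189))),ray(c,b((544,156)))))
w=snap('wrist');print(w['mount'],w['camera_matrix'])
th=np.arctan2(*(e1-e2)[1::-1])
m=(e1+e2)/2
print(go([m[0],m[1],260],th+np.pi/2))
E
```

```text
[-3.142 -0.     2.722] [ 1.113  0.116  1.442  0.     1.584 -0.038]
[511.739 181.283  76.   ] [463.589 160.958  76.   ] 52.263973021301354 22.886633265369415
bar tri (array([490.004, 170.851,  66.882]), np.float64(2.553162067049436))
pad [array([542.816, 487.988,   2.   ]), array([546.853, 335.952,   2.   ]), array([365.338, 329.554,   2.   ]), array([361.135, 481.96 ,   2.   ])]
press top tri (array([634.155,   1.088,  94.458]), np.float64(0.1860932443430876))
[[   0.002    0.954    0.3     83.597]
 [   1.      -0.002   -0.001   -0.617]
 [  -0.       0.3     -0.954 -165.557]
 [   0.       0.       0.       1.   ]] [[267.735   0.    256.692]
 [  0.    267.735 192.623]
 [  0.      0.      1.   ]]
(array([-375.6, -320. ,  -41.4]), np.float64(-0.8193))
```

Request:
apply_moves(
  increments="-375 -320 -41 -0.82;-375 -320 -41 -0.82;-375 -320 -41 -0.82;-375 -320 -41 -0.82;-375 -320 -41 -0.82;-375 -320 -41 -0.82;-375 -320 -41 -0.82;-375 -320 -41 -0.82;-375 -320 -41 -0.82;-375 -320 -41 -0.82",
)

```text
t: 2.08
tcp_pos: [451.8, 244.4, 253.3]
ee_rot: [-3.142, 0.001, -2.741]
wrist_force: [0.8, -0.2, -0.1]
finger_gap: 92.8
gripper_force: 0.0
```

```bash
python3 - <<'E'
from h import *
print(go([487.7,171.1,230],np.radians(111.5)),ctrl.sense()['tcp_pos'])
E
```

```text
(array([ -4.4, -81.5,  23.3]), np.float64(0.0253)) [451.8305985  244.37740361 253.25302039]
```

Request:
apply_moves(
  increments="-4 -40 20 0.025;-4 -81 23 0.025;-4 -81 23 0.025;-4 -81 23 0.025",
)

```text
t: 2.42
tcp_pos: [487.3, 171.4, 229.5]
ee_rot: [-3.142, -0.0, -2.77]
wrist_force: [0.1, 0.5, -0.3]
finger_gap: 92.8
gripper_force: 0.0
```

```bash
python3 - <<'E'
from h import *
w=snap('wrist');s=ctrl.sense();print(s['tcp_pos'],s['ee_rot'])
im=w['image'].copy()
cv2.imwrite('pics/w1.png',im[:,:,::-1])
print(proj(w,[487.7,171.1,76]),proj(w,[511.7,181.3,76]),proj(w,[463.6,161,76]))
for n in ['cover','strip']:
  for m in ctrl.masks_of('wrist',n)[:2]: print(n,m['conf'],m['centre'])
E
```

```text
[486.91700118 172.75216334 229.89517544] [ 3.14134153e+00  1.10039301e-04 -2.76835511e+00]
[180.3 256.9] [200.3 257.5] [159.3 256.4]
cover 0.7 [173.2, 254.1]
```

View pics/w1.png

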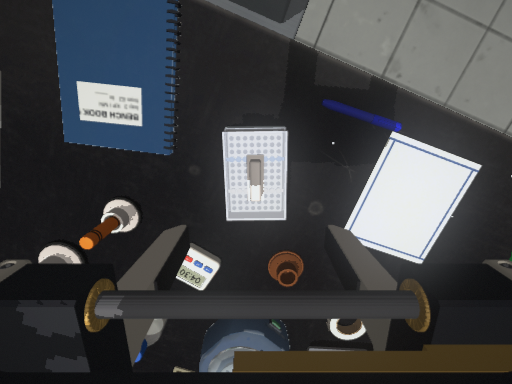

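Wrist view: the grip bar is centred at col 256, row 177, as predicted for z = 76, and the tool is aligned with it. The marker is at (360, 115) and the pad at (412, 197), with nothing in the way. I descend with the fingers about 3 mm above the cover roof.

Request:
apply_moves(
  increments="0 1 40 0;0 1 80 0;0 1 120 0;0 1 145 0;0 1 160 0;0 1 168 0;0 1 171 0;0 1 171 0",
)

```text
t: 3.23
tcp_pos: [486.3, 175.0, 59.2]
ee_rot: [3.142, 0.0, -2.765]
wrist_force: [0.9, -1.0, 1.4]
finger_gap: 92.9
gripper_force: 0.0
```

Request:
apply_moves(
  increments="0 0 0 0;0 0 0 0;0 0 0 0;0 0 0 0;0 0 0 0;0 0 0 0;0 0 0 0;0 0 0 0",
  grip=0,
)

```text
t: 3.9
tcp_pos: [486.4, 174.1, 58.8]
ee_rot: [-3.142, -0.0, -2.766]
wrist_force: [0.3, -0.2, 0.2]
finger_gap: 44.4
gripper_force: 0.0
```

```bash
python3 - <<'E'
from h import *
print(go([487.7,171.1,59],np.radians(111.5)))
E
```

```text
(array([-0.1, -3.3, -0.2]), np.float64(-0.0001))
```

Request:
apply_moves(
  increments="0 -3 0 0;0 -3 0 0;0 -3 0 0;0 -3 0 0;0 -3 0 0;0 -3 0 0;0 -3 0 0;0 -3 0 0;0 -3 0 0",
)

```text
t: 4.65
tcp_pos: [487.6, 171.0, 58.8]
ee_rot: [-3.141, 0.0, -2.766]
wrist_force: [1.4, -5.0, 0.5]
finger_gap: 13.5
gripper_force: 30.0
```

Request:
apply_moves(
  increments="0 0 -5 0;0 0 -15 0;0 0 -30 0;0 0 -50 0;0 0 -70 0;0 0 -85 0;0 0 -85 0",
)

```text
t: 5.23
tcp_pos: [488.5, 172.0, 147.3]
ee_rot: [3.141, 0.004, -2.766]
wrist_force: [0.3, 0.3, 0.5]
finger_gap: 13.5
gripper_force: 30.0
```

```bash
python3 - <<'E'
from h import *
# cover rotated to align with pad not needed; keep yaw, target pad centre
print(go([454,409,144]),go([454,409,144],np.radians(91.3)))
E
```

```text
(array([-54.8, 233.2,   3.6]), 0) (array([-54.8, 233.2,   3.6]), np.float64(0.3527))
```

Request:
apply_moves(
  increments="-8 35 0 0.1;-16 70 0 0.2;-25 105 0 0.3;-33 140 0 0.35;-42 175 0 0.35;-50 210 0 0.35;-55 228 3 0.35;-55 233 3 0.35;-55 233 3 0.35",
)

```text
t: 5.98
tcp_pos: [452.4, 409.2, 139.5]
ee_rot: [-3.141, -0.002, -3.115]
wrist_force: [-0.7, 0.1, -1.1]
finger_gap: 13.9
gripper_force: 30.0
```

```bash
python3 - <<'E'
from h import *
t=snap('top');s=snap('scene');b=snap('wrist')
cv2.imwrite('pics/m1.png',np.hstack([cv2.resize(t['image'][150:300,120:320],(400,300),interpolation=3),cv2.resize(s['image'][120:270,120:320],(400,300),interpolation=3)])[:,:,::-1])
cv2.imwrite('pics/tb.png',t['image'][:,:,::-1]);cv2.imwrite('pics/sb.png',s['image'][:,:,::-1]);cv2.imwrite('pics/wb.png',b['image'][:,:,::-1])
print(go([454,409,51],np.radians(91.3)))
E
```

```text
(array([-0.6,  1.7, 89.6]), np.float64(0.0019))
```

View pics/m1.png

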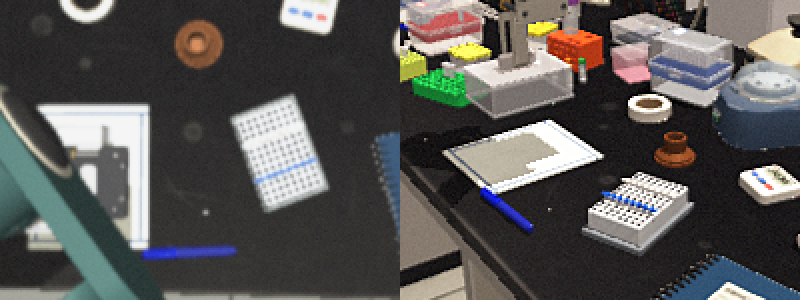

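The left half (top view) shows the blue strip across the block. The right half (scene view) shows the cover held level above the pad. I lower it next.

Request:
apply_moves(
  increments="0 2 35 0;0 2 60 0;0 2 75 0;0 2 82 0;0 2 86 0;0 2 88 0;0 2 89 0;0 2 89 0",
)

```text
t: 6.8
tcp_pos: [453.6, 410.5, 52.7]
ee_rot: [3.141, 0.001, -3.117]
wrist_force: [-0.4, 0.8, -1.1]
finger_gap: 13.9
gripper_force: 30.0
```

Request:
apply_moves(
  increments="0 0 0.5 0;0 0 0.5 0;0 0 0.5 0;0 0 0.5 0;0 0 0.5 0;0 0 0.5 0",
  grip=0.5,
)

```text
t: 7.3
tcp_pos: [453.2, 410.4, 51.3]
ee_rot: [3.142, 0.0, -3.116]
wrist_force: [0.4, -0.3, 0.4]
finger_gap: 45.8
gripper_force: 0.0
```

```bash
python3 - <<'E'
from h import *
print(ctrl.sense()['tcp_pos'])
for c in ['tb','sb']:
    im=cv2.imread(f'pics/{c}.png').astype(int)
    B,G,Rr=im[...,0],im[...,1],im[...,2]
    m=((B-Rr)>70)&(B>120)
    n,l,st,ce=cv2.connectedComponentsWithStats(m.astype(np.uint8))
    for i in range(1,n):
        if st[i,4]>12: print(c,st[i],ce[i])
E
```

```text
[453.20921595 410.37629504  51.32587212]
tb [56 57  5  4 17] [57.88235294 58.29411765]
tb [319  77  16  16 205] [326.53658537  84.51219512]
tb [289  96  12  13 127] [294.33070866 101.84251969]
tb [426 197  36  21 702] [443.18945869 207.01566952]
tb [270 229   8   4  14] [273.64285714 230.57142857]
tb [253 235  10   4  16] [257.5 236.5]
tb [191 273  47   7 227] [212.77092511 275.85903084]
sb [ 55  88  35  17 156] [72.48076923 92.59615385]
sb [ 68  88  39  17 108] [90.73148148 98.68518519]
sb [193 100   8   5  22] [197.         101.95454545]
sb [114 115  30   4  52] [129.48076923 116.71153846]
sb [ 69 125  22   3  37] [ 79.78378378 126.        ]
sb [113 130  11   4  27] [117.14814815 131.92592593]
sb [486 130  14   5  57] [492.10526316 132.10526316]
sb [373 173  15   7  81] [380.50617284 175.81481481]
sb [342 174  12   8  52] [347.59615385 176.48076923]
sb [160 213  26  22 120] [172.125 223.25 ]
sb [221 215  10   5  20] [225.3 217.3]
sb [232 219  17   7  37] [239.59459459 221.97297297]
sb [ 380  264   63   42 1145] [411.13973799 284.40349345]
```

Request:
apply_moves(
  increments="0 0 -15 0;0 0 -45 0;0 0 -80 0;0 0 -110 0;0 0 -110 0",
  grip=0.5,
)

```text
t: 7.72
tcp_pos: [454.7, 411.6, 168.2]
ee_rot: [3.137, 0.006, -3.116]
wrist_force: [0.9, 1.1, -0.3]
finger_gap: 46.5
gripper_force: 0.0
```

```bash
python3 - <<'E'
from h import *
print(go([488,171,150],np.radians(111.5)))
E
```

```text
(array([ -27.1, -241.5,   17.2]), np.float64(-0.35))
```

Request:
apply_moves(
  increments="-4 -40 0 -0.1;-8 -80 0 -0.2;-13 -120 5 -0.3;-18 -160 10 -0.35;-23 -200 17 -0.35;-27 -235 17 -0.35;-27 -241 17 -0.35;-27 -241 17 -0.35;-27 -241 17 -0.35",
  grip=0.5,
)

```text
t: 8.47
tcp_pos: [486.4, 170.3, 144.4]
ee_rot: [3.141, 0.0, -2.767]
wrist_force: [0.5, 1.1, -0.0]
finger_gap: 46.8
gripper_force: 0.0
```

```bash
python3 - <<'E'
from h import *
w=snap('wrist');s=ctrl.sense();print(s['tcp_pos'],s['ee_rot'])
np.savez('w2.npz',T=w['T'],K=w['camera_matrix'],im=w['image'])
t=snap('top');c=snap('scene')
cv2.imwrite('pics/tc.png',t['image'][:,:,::-1]);cv2.imwrite('pics/sc.png',c['image'][:,:,::-1])
cv2.imwrite('pics/w2.png',np.vstack([cv2.resize(w['image'][60:210,160:360],(800,600),interpolation=3)])[:,:,::-1])
for n in ['strip','sealed_strip','block','press','stand']:
  for m in ctrl.masks_of('wrist',n)[:2]: 
    r,k=np.nonzero(m['pixels']);print(n,round(m['conf'],2),np.round(m['centre'],1),r.min(),r.max(),k.min(),k.max())
for n in ['cover']:
  for m in ctrl.masks_of('top',n)[:2]: print(n,round(m['conf'],2),np.round(m['centre'],1),atz(t,m['centre'],40))
E
```

```text
[486.28911008 170.87679144 144.34406461] [ 3.14133866e+00  3.00005649e-04 -2.76619214e+00]
strip 0.91 [170.4 252.6] 170 178 217 293
sealed_strip 0.87 [217.1 258.3] 210 217 221 291
block 0.61 [184.9 255.3] 130 239 216 294
press 0.68 [264.4  56.9] 244 289 35 84
press 0.45 [175.9 251.5] 172 177 248 253
stand 0.9 [317.5 291.1] 282 328 277 306
stand 0.76 [238.   92.5] 218 263 61 113
cover 0.92 [236.1 161.6] [459.16384197 408.29063759  40.        ]
```

View pics/w2.png

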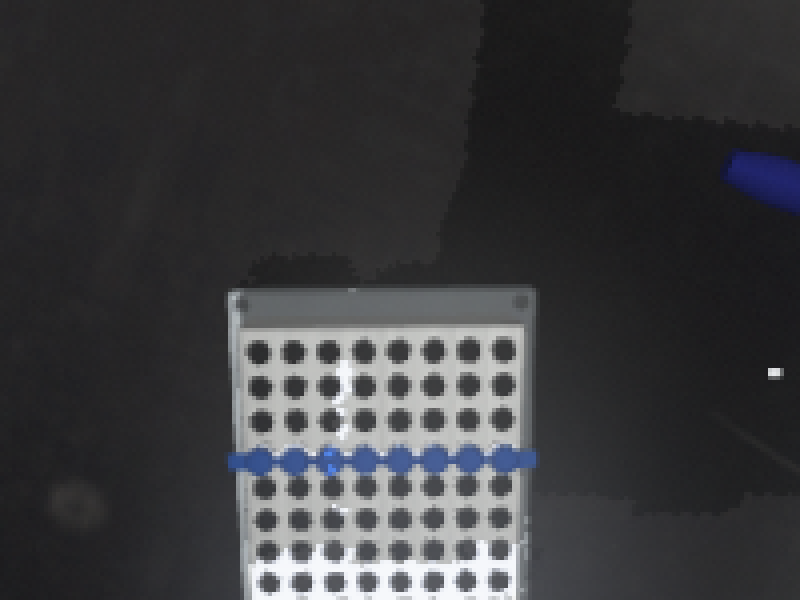

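Wrist view: the blue strip's cap centres run from full-image (row 175, col 225) to (175, 286). All eight stand proud, and the white strip is further down. I compute the row and the next move.

```bash
python3 - <<'E'
from h import *
np.set_printoptions(precision=1,suppress=True)
z=np.load('w2.npz');w=dict(T=z['T'],camera_matrix=z['K'])
a=lambda p:np.array([60+p[1]/4-.4,160+p[0]/4-.4])
A,B=[atz(w,a(p),43) for p in [(260,460.5),(504,459.5)]]
print(A,B,np.linalg.norm(A-B),np.degrees(np.arctan2(*(B-A)[1::-1])),(A+B)/2)
T=np.load('w2.npz')
t=snap('top')
for f in ['tb','tc']:
    im=cv2.imread(f'pics/{f}.png').astype(int);sub=im[195:256,232:286]
    m=(sub[...,0]-sub[...,2])>45
    r,c=np.nonzero(m);print(f,len(r),r.mean()+195,c.mean()+232,'ends',c.min()+232,c.max()+232)
    if len(r)>20:
        ctr=(r.mean()+195,c.mean()+232)
        print(atz(t,ctr,43),'tri',tri(ray(t,ctr),ray(w,a((382,460)))))
        P=np.array([atz(t,(i+195,j+232),43)[:2] for i,j in zip(r,c)]);v=np.linalg.svd(P-P.mean(0))[2][0];print(np.degrees(np.arctan2(v[1],v[0])))
# press
p98=atz(t,(100+189/2.857,120+608/2.857),98);print('press top',p98)
for k in ['top','scene']:
    d=snap(k)
    for n in ['press','stand']:
        for m in ctrl.masks_of(k,n)[:3]:
            r,q=np.nonzero(m['pixels']);print(k,n,round(m['conf'],2),np.array(m['centre']),r.min(),r.max(),q.min(),q.max())
print(go([632,2,170],np.radians(111.5)))
E
```

```text
[480.7 132.1  43. ] [457.5 190.   43. ] 62.433317359967994 111.78415074709253 [469.1 161.   43. ]
tb 71 234.92957746478874 261.61971830985914 ends 247 277
[468.6 163.8  43. ] tri (array([469.1, 162.5,  41. ]), np.float64(2.7295884153454906))
112.40382164963837<stdin>:12: RuntimeWarning: Mean of empty slice.
  ret = ret.dtype.type(ret / rcount)
Traceback (most recent call last):
ValueError: zero-size array to reduction operation minimum which has no identity
```

```bash
python3 - <<'E'
from h import *
print(go([632,2,170],np.radians(111.8)))
E
```

```text
(array([ -73.8, -210.1,  -25.8]), np.float64(-0.0048))
```

Request:
apply_moves(
  increments="0 0 -26 0;-13 -38 -26 0;-26 -75 -26 0;-40 -112 -26 0;-53 -150 -26 0;-66 -187 -26 0;-74 -208 -26 -0.005;-74 -210 -26 -0.005;-74 -210 -26 -0.005;-74 -210 -26 -0.005",
  grip=0.5,
)

```text
t: 9.8
tcp_pos: [631.7, 2.2, 170.1]
ee_rot: [3.141, -0.0, -2.762]
wrist_force: [0.3, -0.1, -0.7]
finger_gap: 46.6
gripper_force: 0.0
```

```bash
python3 - <<'E'
from h import *
np.set_printoptions(precision=1,suppress=True)
w=snap('wrist');s=ctrl.sense();print(s['tcp_pos'],s['ee_rot'])
np.savez('w3.npz',T=w['T'],K=w['camera_matrix'])
cv2.imwrite('pics/w3.png',cv2.resize(w['image'][100:300,150:370],(660,600),interpolation=3)[:,:,::-1])
print(proj(w,[632,2,98]),proj(w,[632,2,6]))
for n in ['press','stand']:
  for m in ctrl.masks_of('wrist',n)[:2]: 
    r,k=np.nonzero(m['pixels']);print(n,round(m['conf'],2),np.round(m['centre'],1),r.min(),r.max(),k.min(),k.max(),atz(w,m['centre'],0))
E
```

```text
[631.6   2.6 170.3] [ 3.1  0.  -2.8]
[202.4 257. ] [178.1 256.9]
press 0.65 [193.2 252.7] 177 211 246 263 [654.5   5.1   0. ]
stand 0.91 [245.4 446.2] 226 268 419 470 [624.8 285.    0. ]
stand 0.81 [173.8 255.9] 156 196 231 277 [628.6  -0.7   0. ]
```

View pics/w3.png

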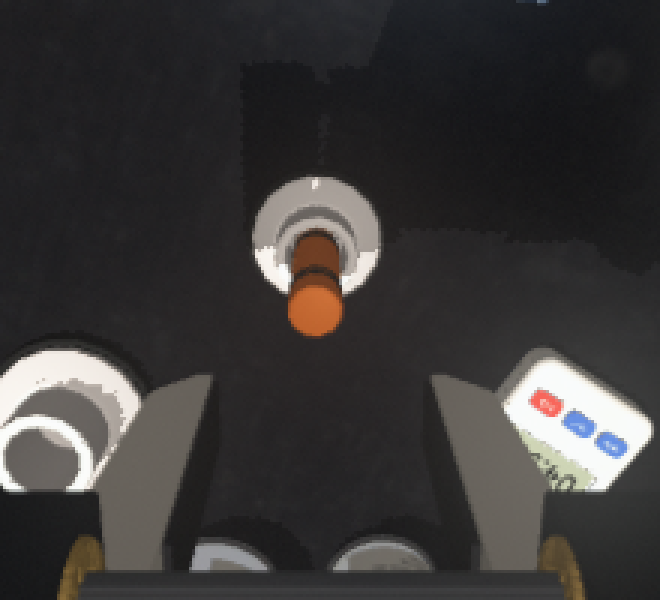

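Wrist view: the press top disc is at full (row 203, col 254.7) and the foot disc centre is at (179, 255.5). It is the right small white stand with the orange press upright in it. The large stand and the timer are off to the sides.

```bash
python3 - <<'E'
from h import *
np.set_printoptions(precision=1,suppress=True)
z=np.load('w3.npz');w=dict(T=z['T'],camera_matrix=z['K']);t=snap('top')
f=lambda x,y:(100+y/3-.33,150+x/3-.33)
print(atz(w,f(315,310),98),atz(w,f(317,238),4))
print('tri',tri(ray(w,f(315,310)),ray(t,(100+189/2.857,120+609/2.857))))
print('foot tri',tri(ray(w,f(317,238)),ray(t,(100+205/2.857,120+593/2.857))))
P=atz(w,f(315,310),98)
print(go([P[0],P[1],51],np.radians(111.8)))
E
```

```text
[633.4   0.2  98. ] [634.3   0.8   4. ]
tri (array([634. ,   0.5,  96.1]), np.float64(0.06696000607045009))
foot tri (array([632.8,   0.2,  10.3]), np.float64(0.056631354561569945))
(array([ -0.6,  -3. , 119.6]), np.float64(0.0008))
```

Request:
apply_moves(
  increments="-1 -3 15 0;-1 -3 45 0;-1 -3 75 0;-1 -3 98 0;-1 -3 110 0;-1 -3 117 0;-1 -3 119 0;-1 -3 119 0",
  grip=0.5,
)

```text
t: 10.67
tcp_pos: [634.4, -0.5, 51.8]
ee_rot: [-3.141, 0.001, -2.761]
wrist_force: [-1.0, 0.2, 0.3]
finger_gap: 46.1
gripper_force: 0.0
```

Request:
apply_moves(
  increments="0 0 0 0;0 0 0 0;0 0 0 0;0 0 0 0;0 0 0 0;0 0 0 0;0 0 0 0;0 0 0 0",
  grip=0,
)

```text
t: 11.33
tcp_pos: [634.3, -0.5, 51.6]
ee_rot: [-3.141, 0.0, -2.761]
wrist_force: [-1.5, 1.1, 4.1]
finger_gap: 17.5
gripper_force: 30.0
```

Request:
apply_moves(
  increments="0 0 -10 0;0 0 -25 0;0 0 -45 0;0 0 -65 0;0 0 -75 0;0 0 -75 0",
  grip=0,
)

```text
t: 11.83
tcp_pos: [635.3, -0.7, 129.9]
ee_rot: [-3.14, 0.004, -2.761]
wrist_force: [-0.2, -0.7, -0.1]
finger_gap: 17.5
gripper_force: 30.0
```

```bash
python3 - <<'E'
from h import *
print(go([481,132.4,110],np.radians(111.8)))
E
```

```text
(array([ 93.9, 180.9,  19.2]), np.float64(-0.0003))
```

Request:
apply_moves(
  increments="17 33 0 0;34 66 0 0;51 99 0 0;68 132 5 0;85 164 10 0;92 178 19 0;94 181 19 0;94 181 19 0;94 181 19 0",
  grip=0,
)

```text
t: 12.58
tcp_pos: [480.2, 132.3, 107.4]
ee_rot: [-3.141, 0.0, -2.761]
wrist_force: [0.4, 0.6, -0.4]
finger_gap: 17.7
gripper_force: 30.0
```

```bash
python3 - <<'E'
from h import *
np.set_printoptions(precision=1,suppress=True)
w=snap('wrist');s=ctrl.sense();print(s['tcp_pos'],s['wrist_force'])
c=snap('scene');t=snap('top')
p=s['tcp_pos']; n=[p[0],p[1],p[2]-45.6]
print('nose w',proj(w,n),'sc',proj(c,n),'capA sc',proj(c,[480.8,132.6,43.6]),'w',proj(w,[480.8,132.6,43.6]),'capB',proj(w,[457.3,191,43.6]),proj(c,[457.3,191,43.6]))
np.savez('w4.npz',T=w['T'],K=w['camera_matrix'],Ts=c['T'],Ks=c['camera_matrix'])
r0=cv2.resize(w['image'][110:260,170:320],(400,400),interpolation=3);r1=cv2.resize(c['image'][170:245,210:285],(400,400),interpolation=3)
cv2.imwrite('pics/w4.png',np.hstack([r0,r1])[:,:,::-1])
print(go([481,132.4,92],np.radians(111.8)))
E
```

```text
[480.4 132.1 107.5] [-0.2 -0.2 -0.3]
nose w [212.8 257.1] sc [216.3 245.5] capA sc [222.8 245.4] w [205.9 257.5] capB [205.9 326.5] [215.4 223.6]
(array([-0.7,  0.2, 15.4]), np.float64(-0.0013))
```

View pics/w4.png

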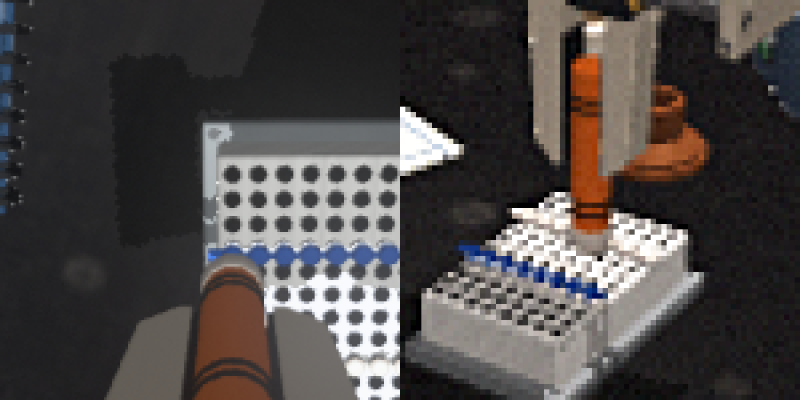

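Left: cap 1 is at full (row 205, col 257), which matches the prediction, and the nose hangs above it. Right (scene view): the nose is at (217, 246), as predicted. Next I lower onto cap 1.

Request:
apply_moves(
  increments="-0.7 0 8 0;-0.7 0 15 0;-0.7 0 16 0;-0.7 0 17 0;-0.7 0 18 0;-0.7 0 18 0;-0.7 0 18 0",
  grip=0,
)

```text
t: 13.32
tcp_pos: [480.4, 132.9, 89.4]
ee_rot: [-3.142, 0.0, -2.761]
wrist_force: [0.7, -0.6, -1.4]
finger_gap: 17.4
gripper_force: 30.0
```

Request:
apply_moves(
  increments="0 0 0.5 0;0 0 1 0;0 0 1.5 0;0 0 2 0;0 0 2 0;0 0 2 0",
  grip=0,
)

```text
t: 13.82
tcp_pos: [480.4, 132.9, 87.3]
ee_rot: [-3.142, 0.0, -2.761]
wrist_force: [1.2, 0.7, 1.6]
finger_gap: 17.6
gripper_force: 30.0
```

Request:
apply_moves(
  increments="0 0 0.5 0;0 0 1 0;0 0 1 0;0 0 1 0",
  grip=0,
)

```text
t: 14.15
tcp_pos: [480.4, 132.9, 86.3]
ee_rot: [-3.142, 0.0, -2.761]
wrist_force: [0.3, -0.5, 1.9]
finger_gap: 17.6
gripper_force: 30.0
```

Request:
apply_moves(
  increments="0 0 0.5 0;0 0 0.5 0;0 0 0.5 0",
  grip=0,
)

```text
t: 14.4
tcp_pos: [480.3, 132.8, 85.7]
ee_rot: [-3.142, 0.0, -2.761]
wrist_force: [0.4, -0.3, 1.5]
finger_gap: 17.7
gripper_force: 30.0
```

Request:
apply_moves(
  increments="0 0 0.5 0;0 0 0.5 0;0 0 0.5 0",
  grip=0,
)

```text
t: 14.65
tcp_pos: [480.4, 132.9, 85.5]
ee_rot: [-3.142, 0.0, -2.761]
wrist_force: [0.2, 0.5, 5.0]
finger_gap: 17.5
gripper_force: 30.0
```

Request:
apply_moves(
  increments="0 0 0.5 0;0 0 0.5 0;0 0 0.5 0",
  grip=0,
)

```text
t: 14.9
tcp_pos: [480.5, 132.9, 85.4]
ee_rot: [-3.141, 0.001, -2.761]
wrist_force: [-1.9, -0.0, 9.7]
finger_gap: 17.5
gripper_force: 30.0
```

Request:
apply_moves(
  increments="0 1 -0.2 0;0 2 -0.2 0;0 3.5 -0.2 0;0 5 -0.2 0;0 6.5 -0.2 0;0 8 -0.2 0;0 9.5 -0.2 0;0 11 -0.2 0;0 12 -0.2 0;0 12 -0.2 0",
  grip=0,
)

```text
t: 15.73
tcp_pos: [476.2, 143.9, 85.4]
ee_rot: [-3.141, 0.001, -2.761]
wrist_force: [0.8, -0.9, 6.3]
finger_gap: 17.4
gripper_force: 30.0
```

```bash
python3 - <<'E'
from h import *
c=snap('scene');w=snap('wrist')
r0=cv2.resize(w['image'][110:260,170:320],(400,400),interpolation=3);r1=cv2.resize(c['image'][170:245,210:285],(400,400),interpolation=3)
cv2.imwrite('pics/w5.png',np.hstack([r0,r1])[:,:,::-1])
E
```

```text
(no output)
```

View pics/w5.png

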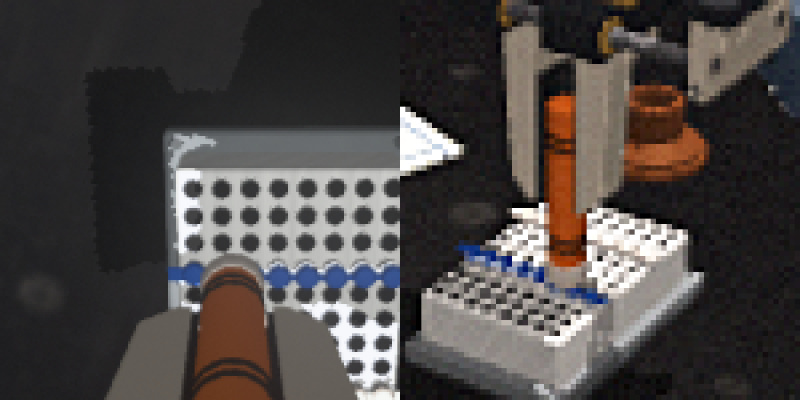

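The press sits upright on the strip with caps 1–2 down, and the sideways force is low. I continue the pass.

Request:
apply_moves(
  increments="0 1.5 0 0;0 3.5 0 0;0 5.5 0 0;0 7.5 0 0;0 9.5 0 0;0 11.5 0 0;0 13.5 0 0;0 15.5 0 0;0 17.5 0 0;0 19 0 0",
  grip=0,
)

```text
t: 16.67
tcp_pos: [469.1, 161.5, 85.4]
ee_rot: [-3.141, 0.001, -2.761]
wrist_force: [1.3, -3.1, 5.0]
finger_gap: 17.2
gripper_force: 30.0
```

Request:
apply_moves(
  increments="0 1.5 0 0;0 3.5 0 0;0 5.5 0 0;0 7.5 0 0;0 9.5 0 0;0 11.5 0 0;0 13.5 0 0;0 15.5 0 0;0 17.5 0 0;0 19 0 0",
  grip=0,
)

```text
t: 17.5
tcp_pos: [462.0, 179.1, 85.3]
ee_rot: [-3.141, 0.0, -2.761]
wrist_force: [1.8, -3.9, 5.9]
finger_gap: 17.7
gripper_force: 30.0
```

Request:
apply_moves(
  increments="0 1.5 0 0;0 3.5 0 0;0 5.5 0 0;0 7.5 0 0;0 9.5 0 0;0 11.5 0 0;0 13 0 0;0 14.5 0 0;0 14.5 0 0;0 14.5 0 0",
  grip=0,
)

```text
t: 18.33
tcp_pos: [456.7, 192.7, 85.4]
ee_rot: [-3.141, 0.001, -2.761]
wrist_force: [0.1, -2.0, 6.8]
finger_gap: 17.3
gripper_force: 30.0
```

```bash
python3 - <<'E'
from h import *
c=snap('scene');w=snap('wrist')
r0=cv2.resize(w['image'][110:260,120:270],(400,400),interpolation=3);r1=cv2.resize(c['image'][170:245,210:285],(400,400),interpolation=3)
cv2.imwrite('pics/w6.png',np.hstack([r0,r1])[:,:,::-1])
E
```

```text
(no output)
```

View pics/w6.png

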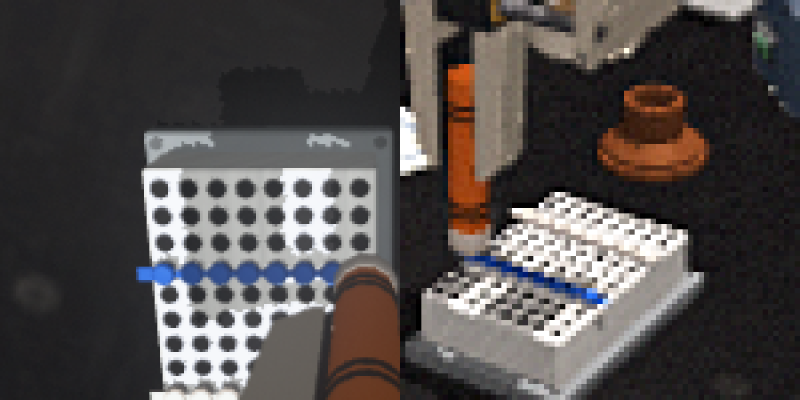

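Caps 1–7 lie flush and the nose is on cap 8 at home height (85.4). I lift and return to the stand.

Request:
apply_moves(
  increments="0 0 -5 0;0 0 -15 0;0 0 -30 0;0 0 -45 0;0 0 -47 0;0 0 -47 0",
  grip=0,
)

```text
t: 18.93
tcp_pos: [456.7, 192.9, 133.0]
ee_rot: [-3.142, 0.002, -2.761]
wrist_force: [0.7, 0.4, -0.9]
finger_gap: 17.5
gripper_force: 30.0
```

```bash
python3 - <<'E'
from h import *
print(go([634,0.2,132],np.radians(111.8)))
E
```

```text
(array([ -93.1, -244.7,    1.1]), np.float64(-0.0003))
```

Request:
apply_moves(
  increments="-13 -34 0 0;-26 -68 0 0;-39 -102 0 0;-52 -136 0 0;-65 -170 0 0;-78 -205 0 0;-88 -232 0 0;-93 -244 1 0;-93 -245 1 0;-93 -245 1 0",
  grip=0,
)

```text
t: 19.77
tcp_pos: [633.1, -0.2, 129.7]
ee_rot: [3.141, -0.002, -2.762]
wrist_force: [-0.4, -0.1, 0.2]
finger_gap: 17.7
gripper_force: 30.0
```

```bash
python3 - <<'E'
from h import *
np.set_printoptions(precision=1,suppress=True)
c=snap('scene');s=ctrl.sense();t=snap('top');p=s['tcp_pos'];print(p)
for z in (0,-45.6,46.4): print('pt',z,proj(c,p+[0,0,z]))
print('seat',proj(c,[633.8,.4,36]))
im=c['image'].astype(int);m=(im[...,0]-im[...,2]>70)&(im[...,0]>110);m[:,:310]=0;m[:,350:]=0;m[:170]=0;m[245:]=0
r,k=np.nonzero(m);
for q in range(r.min(),r.max()+1,3): print(q,k[r==q].min(),k[r==q].max())
cv2.imwrite('pics/s7.png',cv2.resize(c['image'][170:260,290:380],(600,600),interpolation=3)[:,:,::-1])
print(go([634,0.2,51.6],np.radians(111.8)))
E
```

```text
[632.9   0.4 130.1]
pt 0 [194.9 335.7]
pt -45.6 [212.5 333.4]
pt 46.4 [176.  338.2]
seat [230.3 331.3]
176 335 340
179 335 340
182 334 340
185 336 339
188 334 339
191 333 338
194 333 338
197 332 338
200 332 339
203 333 338
206 331 331
209 333 337
(array([-0.9, -1. , 79. ]), np.float64(0.0004))
```

View pics/s7.png

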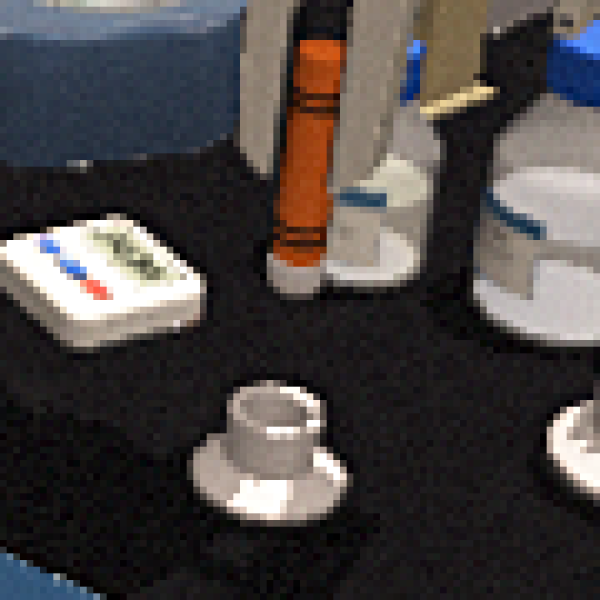

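The nose (334, 213) hangs over the bore ring (331.5, 231) within about a pixel of prediction and is upright. I insert slowly.

Request:
apply_moves(
  increments="-0.9 -0.7 15 0;-0.9 -0.7 30 0;-0.9 -0.7 38 0;-0.9 -0.7 44 0;-0.9 -0.7 49 0;-0.9 -0.7 54 0;-0.9 -0.7 58 0;-0.9 -0.7 60 0;-0.9 -0.7 60 0",
  grip=0,
)

```text
t: 20.62
tcp_pos: [634.6, -0.4, 70.6]
ee_rot: [3.141, -0.0, -2.761]
wrist_force: [-0.3, 1.5, -2.1]
finger_gap: 17.9
gripper_force: 30.0
```

Inside the bore with low force. I continue to the floor.

Request:
apply_moves(
  increments="0 0 5 0;0 0 9 0;0 0 13 0;0 0 16 0;0 0 17.5 0;0 0 18 0;0 0 18 0",
  grip=0,
)

```text
t: 21.2
tcp_pos: [634.6, -0.6, 52.7]
ee_rot: [3.141, -0.0, -2.761]
wrist_force: [-1.5, 2.0, -2.2]
finger_gap: 17.3
gripper_force: 30.0
```

Request:
apply_moves(
  increments="0 0 0.5 0;0 0 1 0;0 0 1 0",
  grip=0,
)

```text
t: 21.45
tcp_pos: [634.8, -0.5, 52.1]
ee_rot: [3.142, 0.0, -2.761]
wrist_force: [-3.0, 3.6, 1.6]
finger_gap: 17.4
gripper_force: 30.0
```

Request:
apply_moves(
  increments="0 0 0 0;0 0 0 0;0 0 0 0;0 0 0 0;0 0 0 0;0 0 0 0",
  grip=0.5,
)

```text
t: 21.95
tcp_pos: [634.8, -0.7, 52.0]
ee_rot: [-3.141, 0.0, -2.761]
wrist_force: [-1.2, -0.3, 0.3]
finger_gap: 45.8
gripper_force: 0.0
```

Request:
apply_moves(
  increments="0 0 -10 0;0 0 -30 0;0 0 -60 0;0 0 -95 0;0 0 -120 0;0 0 -120 0;0 0 -120 0",
  grip=0.5,
)

```text
t: 22.53
tcp_pos: [635.4, -0.6, 174.3]
ee_rot: [-3.14, 0.003, -2.761]
wrist_force: [0.7, 0.7, -0.1]
finger_gap: 46.1
gripper_force: 0.0
```

```bash
python3 - <<'E'
from h import *
np.set_printoptions(precision=1,suppress=True)
w=snap('wrist');s=ctrl.sense();print(s['tcp_pos'])
print(proj(w,[633.8,.4,98]),proj(w,[633.8,.4,4]))
c=snap('scene')
print('sc',proj(c,[633.8,.4,98]))
im=np.hstack([cv2.resize(w['image'][110:260,180:330],(400,400),interpolation=3),cv2.resize(c['image'][170:270,150:350],(400,400),interpolation=3)])
cv2.imwrite('pics/w8.png',im[:,:,::-1])
E
```

```text
[634.8  -0.6 172.4]
[199.3 259.1] [175.5 258.6]
sc [207.3 334.3]
```

View pics/w8.png

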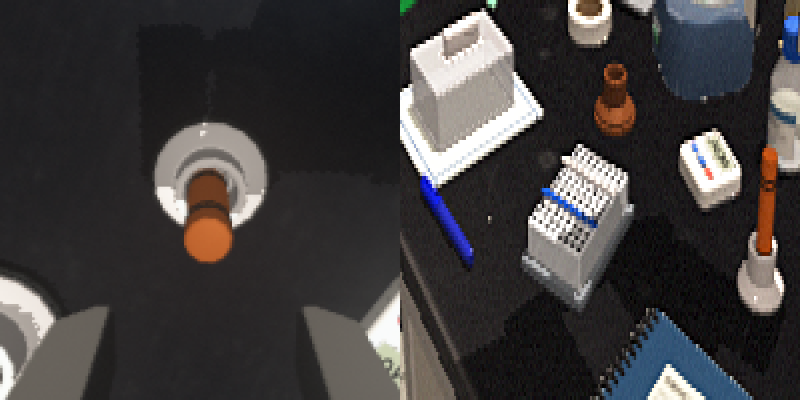

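The press top is at (row 200, col 258) against a predicted (199, 259), so it stands seated and upright. The cover is on the pad, the caps are flush and the bystanders are unmoved. I hand in.

```bash
python3 -c "
from workcell import ctrl
print(ctrl.finish_job())"
```

```text
the job is handed in; nothing more can be done
None
```

I handed the job in at about 23 s of the 64 s; no verdict came back, but the last pictures showed the cover upright on the pad, the blue strip flush after one unbroken pass, the press back upright in its stand and the other things unmoved.

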